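# Swap plate carriers and hold the lens carrier up to the light

## Robot

A 6-joint arm with a two-finger parallel gripper is mounted at the origin on the work surface. World frame = base frame: x ahead of the robot, y to its left, z up, the work surface at z = 0. Lengths are in m, angles in rad, forces in N, time in s.
With the tool pointing down it reaches from about 0.375 to 0.975 m from the base axis. Payload 3.8 kg.
Tool frame: the origin (TCP) lies at the very end of the fingers, on their centre line; the grasp point (between the pads) lies 19 mm behind it (arm.hold_point_z is the distance from the TCP to the grasp point, in m); y points along the fingers, x is the direction in which the jaws open and shut, and the axes are right-handed (so a half turn about y gives the same grasp; the last joint's range is limited). The gripper opens to 85 mm and grips with 20 to 120 N. Pads are 22 mm wide; open, the fingers measure 114 mm over their backs; the gripper's body (76 mm by 85 mm) begins 54 mm behind the grasp point. The pads swing forward as they close: fully open they stand 13 mm farther back than shut.
Start: joints at [1.09, 0.264, 1.604, -0, 1.274, -0.037], TCP at [0.29, 0.61, 0.231] pointing down, gripper open.
Joint ranges: [-2.63, 2.63], [-0.94, 2.18], [0.31, 2.57], [-1.31, 4.45], [0, 2.66], [-2.55, 2.55]. Speed limits (rad/s): [2.57, 2.57, 3.14, 3.14, 3.14, 3.14].

## Interface

Orientations are given as a 3x3 rotation matrix whose columns are the frame's x, y, z axes.
In Python, from station import arm gives the robot as it stands. The module is installed in compiled form; this text tells all that it offers.
- The arm moves only by the tool step_arm, never from a script. Its argument "increments" is a list of rows, each a list of 7 numbers: the shift along the tool's x, y, z each as a share of 2 cm, from -1 to 1, then the turn, a rotation vector about the tool's x, y, z each as a share of 360 degrees, from -1 to 1, then the finger opening in mm, from 0 to 85.4. In form: [[x, y, z, wx, wy, wz, hand], ...]. A call has 1 to 5 rows; each row shifts and turns the commanded pose from where the row before left it, along the tool's axes as they then stand; what a row does not reach is not made up. A row lasts 1/10 s, in which the tool goes at most 50 mm and 8.59 degrees, less where a joint would pass 70% of its speed; a pose out of reach is approached as far as the arm can. A call with a number of a shift or a turn outside -1 to 1 is refused whole. A call with a gripper value outside its range is refused whole. The fingers move at their own pace and stop on an object; the grip force is fixed at half the most. Time passes only in rows, so rows that do not move let the fingers close. It gives the time, the measured TCP pose, the force and the opening at its end, in the units of the state.
- arm.observe(): the state, without advancing time (a new reading comes with each control period).
- arm.camera(name): name is "scene" or "side" or "wrist"; returns a dict with "color" (384x512x3 uint8, blue, green, red), "z_map" (384x512 float32, m along the optical axis (not along the pixel's ray), 0 where there is no reading), "mtx" (3x3 intrinsics, pixels), "dist" ([k1, k2, p1, p2, k3] as OpenCV has them; the pictures are not rectified), "xyz" and "orientation" of the camera in the world. Camera axes: x right, y up, looking along -z (the intrinsics and any distortion apply to the point x, -y, -z); pixel columns grow to the right and rows downward; lengths in m; the calibration is good to about 2 mm. A picture is of the moment at which its call begins.
- arm.job_done(): hands the job in, once; it reports no verdict.
The state is a dict: "clock": time; "qpos": joint angles; "joint_vel": joint speeds; "effort": joint torques, N m; "position": TCP position; "tool_rot": TCP orientation; "ft_force": force on the tool from outside, world axes, zero at the start; "ft_torque": the same for the moment, N m; "finger_gap": opening from 0.0 (shut) to 1.0 (fully open).
Only numpy, scipy, OpenCV 4.12 (cv2) and the standard library are available. Lean on these libraries where they do the work, as an engineer would, in place of code of your own. Each camera call takes 0.05 s, during which the arm holds its last target. There are 200 camera calls.

## Task

Take the used carrier out of the white dock and slide it edgewise, without dropping it, fully home into the empty slot of the black rack; let it go. Then draw the wide-gripped lens carrier (one round glass) out of the rack, raise its middle at least 20 cm above the bench and lean it about 45 degrees, sides level and grip uppermost, so that its rimmed face, which looked away from the robot, turns up to the ceiling lights. Finish while still holding it so, steady; leave the spare carrier and all else where they stand.

Things in the scene. Friction and masses are not known exactly. Their poses are not given: they have to be found in the camera images.
- rack: Black rack block, 150 (x) x 130 (y) x 58 mm (z), three parallel slots at x = -45, 0, +45 mm: two hold carriers, one is empty (which varies). Slots lie along y, 10 mm wide (x), 104 mm long, 50 mm deep, floors 8 mm above the bench. Origin: centre of its underside. Fixed.
- dock: White single-slot dock, 90 (x) x 130 (y) x 58 mm (z), slot at x = 0, holding the used carrier. Dock and rack may change sides. Slots lie along y, 10 mm wide (x), 104 mm long, 50 mm deep, floors 8 mm above the bench. Origin: centre of its underside. Fixed.
- free_slot (a point): Centre of the floor of the rack's empty slot, 8 mm above the bench; axes parallel to the rack's (x across the slot, y along it, z up).
- used_mid (a point): Used carrier in the dock: upright aluminium plate 100 (y) x 6 (x) mm, lowest 6 mm only 96 x 4; two wide windows; 145 mm high in all, 0.13 kg. Its lower 50 mm are in the slot; may lean 0.08 rad. Point: its centre, 72.5 mm above its lower edge. x through its thickness, z up. Pinch its grey grip block across x: 10 mm thick, 28 mm wide (y), 32.5 to 72.5 mm above the point.
- lens_mid (a point): Lens carrier, in the rack: one round glass 42 mm across, with a raised black rim on its +x face, which looks away from the robot at the start; wide grip block, 66 mm (y). Aluminium plate 100 (y) x 6 (x) mm with grip block on top, 145 mm high in all; size, grip height, point and axes as for the used carrier.
- spare_mid (a point): Spare carrier, in the rack, stays there: four slim windows, narrow grip block 28 mm (y). Aluminium plate 100 (y) x 6 (x) mm with grip block on top, 145 mm high in all; size, grip height, point and axes as for the used carrier.
- dish: Bystander: closed clear round dish 90 mm across, 17 mm high; origin at the centre of its underside.
- vial: Bystander: small amber jar 32 mm across, 52 mm high; origin at the centre of its underside.
- reagent: Bystander: amber bottle 68 mm across, 125 mm high; origin at the centre of its underside.
- tips: Bystander: open white divided box 85 x 122 x 55 mm; origin at the centre of its underside.
- beaker: Bystander: clear beaker 68 mm across, 85 mm high; origin at the centre of its underside.
- driver: Bystander: black-handled screwdriver 160 mm long, lying; origin at the middle of its length, at its underside.
Not all that is in view belongs to the job. What is shaped like the part that bears used_mid but blue is not meant.

How it is judged:
By the outcome, as a careful person would: the job done as asked, in the order asked, and still so for the second after the job is handed in, while the arm keeps its last pose, push and grip.
It also fails if it takes over 54 s, if anything falls off the work surface, if the arm or the gripper's body presses on something with over 40 N, if the wrist force passes 120 N, or if a joint passes its speed limit or range.

## Working session

There is one attempt and no reset: what is moved stays moved. The work goes in short steps, Python scripts to look and compute and a tool call to move; the robot and the scene stay as the last step left them, time stands still between calls to the robot, and variables do not carry over. Pictures are saved under pics/ and viewed, on a budget of 10 in all, crops included, one or two more only if the job needs it, and the job is handed in when it is done.

Besides the shell and the picture viewer there is one more tool, called after "Request:" in YAML: its name, and indented under it one key for each argument. step_arm: Moves the arm, as the interface text tells. Its arguments: {"type":"object","properties":{"increments":{"type":"array","items":{"type":"array","items":{"type":"number"}}}},"required":["increments"]}

```bash
mkdir -p pics
cat > h.py <<'E'
import numpy as np, cv2, pickle
from station import arm
def snap(name,tag):
    c=arm.camera(name); pickle.dump(c,open(f'{tag}.pkl','wb')); return c
def cloud(c):
    h,w=c['z_map'].shape
    u,v=np.meshgrid(np.arange(w),np.arange(h))
    p=cv2.undistortPoints(np.stack([u,v],-1).reshape(-1,1,2).astype(np.float64),c['mtx'],np.array(c['dist'])).reshape(h,w,2)
    z=c['z_map']; P=np.stack([p[...,0]*z,-p[...,1]*z,-z],-1)
    W=P@np.array(c['orientation']).T+np.array(c['xyz']); W[z==0]=np.nan
    return W
def proj(c,X):
    X=(np.atleast_2d(X)-c['xyz'])@np.array(c['orientation'])
    X=X*[1,-1,-1]
    return cv2.projectPoints(X,np.zeros(3),np.zeros(3),c['mtx'],np.array(c['dist']))[0].reshape(-1,2)
E
python3 - <<'E'
from h import *
a=snap('scene','sc0');b=snap('side','sd0')
for n,c in(('scene',a),('side',b)): cv2.imwrite(f'pics/{n}0.png',cv2.resize(c['color'],(800,600))); print(n,c['xyz'],np.array(c['orientation']).round(2).tolist())
print(arm.observe(), arm.hold_point_z)
E
```

```text
scene [1.02986404 0.86396709 1.12060047] [[-0.86, -0.37, 0.34], [0.5, -0.66, 0.56], [0.01, 0.65, 0.76]]
side [ 0.33149724 -0.63988604  0.82522525] [[0.96, 0.21, -0.2], [-0.29, 0.67, -0.68], [-0.01, 0.71, 0.7]]
{'clock': 0.1, 'qpos': array([ 1.09011419e+00,  2.64673317e-01,  1.60527079e+00, -2.79860142e-05,
        1.27371664e+00, -3.68612746e-02]), 'joint_vel': array([-0.00108354, -0.00122925, -0.00263343, -0.00119869,  0.00074683,
       -0.00013608]), 'effort': array([ 7.88622001e-04, -5.16706574e+01, -3.68590701e+01,  9.58192186e-05,
        6.16335965e-03, -5.77483320e-06]), 'position': array([0.28951134, 0.60900562, 0.23007156]), 'tool_rot': array([[ 4.29384895e-01, -9.32521966e-04, -9.03121112e-01],
       [ 9.03119226e-01, -1.84610234e-03,  4.29385905e-01],
       [-2.06766579e-03, -9.99997861e-01,  4.94900570e-05]]), 'ft_force': array([ 0.16658239, -0.29875325, -0.25566863]), 'ft_torque': array([-0.01499625, -0.00215863,  0.02340872]), 'finger_gap': 1.000241702985754} 0.0187
```

View pics/scene0.png

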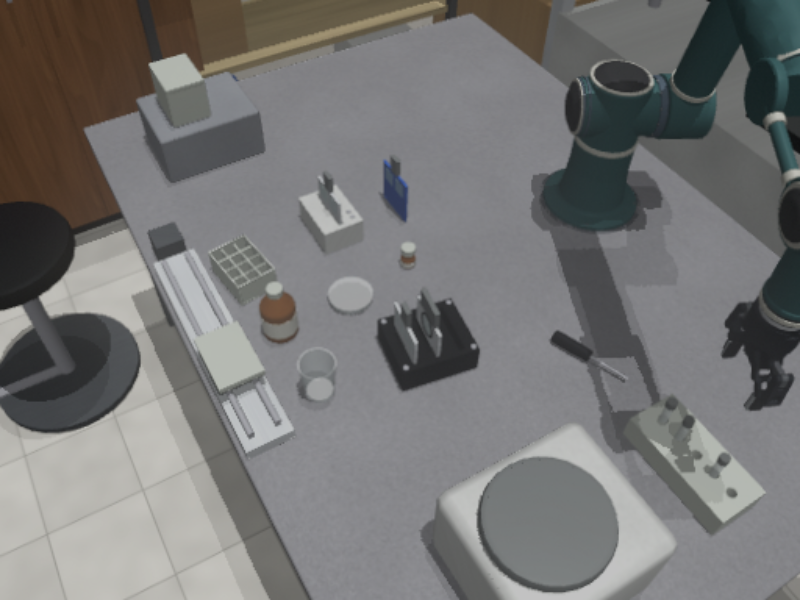

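View pics/side0.png

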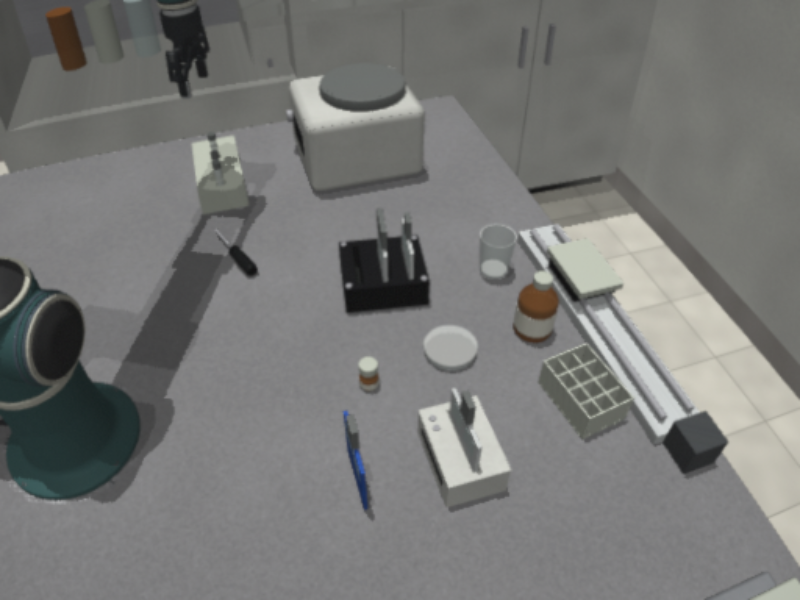

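Scene view (800x600): black rack at (427,340) with two carriers and its robot-side slot empty; white dock at (332,215) with the used carrier; blue decoy at (396,190). The side view agrees: rack (385,270), dock (465,450). Next I fit the poses from depth.

Run:
```python
from h import *
S=512/800
for tag,boxes in(('sc0',{'rack':(375,280,482,392),'dock':(295,165,370,255)}),('sd0',{'rack':(330,205,435,315),'dock':(410,385,515,510)})):
    c=pickle.load(open(tag+'.pkl','rb'));W=cloud(c)
    for n,b in boxes.items():
        x0,y0,x1,y1=[int(k*S) for k in b]
        P=W[y0:y1,x0:x1].reshape(-1,3);P=P[~np.isnan(P[:,0])]
        T=P[abs(P[:,2]-.058)<.005]
        r=cv2.minAreaRect((T[:,:2]*1000).astype(np.float32))
        print(tag,n,len(T),'topz',np.median(T[:,2]).round(4),r)
        H=P[P[:,2]>.075]
        # plate clusters
        print('  high',len(H),H[:,2].max().round(3))
        m=H[:,:2].mean(0)
        Z=H[H[:,2]>.125]
        np.save(f'{tag}_{n}_H.npy',H)
        print('  grips mean',Z.mean(0).round(4) if len(Z) else None, 'rect',cv2.minAreaRect((H[:,:2]*1000).astype(np.float32)))
c=pickle.load(open('sc0.pkl','rb'));d=pickle.load(open('sd0.pkl','rb'))
a=cv2.resize(c['color'][175:255,230:315],None,fx=4.5,fy=4.5,interpolation=cv2.INTER_CUBIC)
b=cv2.resize(d['color'][125:205,205:290],None,fx=4.5,fy=4.5,interpolation=cv2.INTER_CUBIC)
cv2.imwrite('pics/crop1.png',np.hstack([a,b]))
```

```text
sc0 rack 1270 topz 0.0586 ((557.8924560546875, 187.1163330078125), (137.22792053222656, 152.21507263183594), 80.77838134765625)
  high 590 0.158
  grips mean [0.576  0.1899 0.1445] rect ((580.6017456054688, 183.57492065429688), (103.97148132324219, 56.593406677246094), 81.76561737060547)
sc0 dock 554 topz 0.0571 ((562.119384765625, -198.92283630371094), (134.42568969726562, 90.50330352783203), 88.1686782836914)
  high 201 0.157
  grips mean [ 0.5623 -0.1955  0.1442] rect ((561.0625610351562, -198.39588928222656), (101.02592468261719, 13.592581748962402), 86.07521057128906)
sd0 rack 1359 topz 0.0571 ((559.2935180664062, 187.45469665527344), (135.84291076660156, 149.90655517578125), 80.98056030273438)
  high 360 0.154
  grips mean [0.5745 0.1765 0.1449] rect ((580.8171997070312, 179.9619140625), (101.07891845703125, 54.99641799926758), 81.0132827758789)
sd0 dock 1689 topz 0.0574 ((561.8629150390625, -202.5140380859375), (132.76966857910156, 91.67439270019531), 89.85441589355469)
  high 471 0.155
  grips mean [ 0.5596 -0.2055  0.1442] rect ((560.7952270507812, -201.72903442382812), (10.183525085449219, 101.27458190917969), 2.52864408493042)
```

View pics/crop1.png

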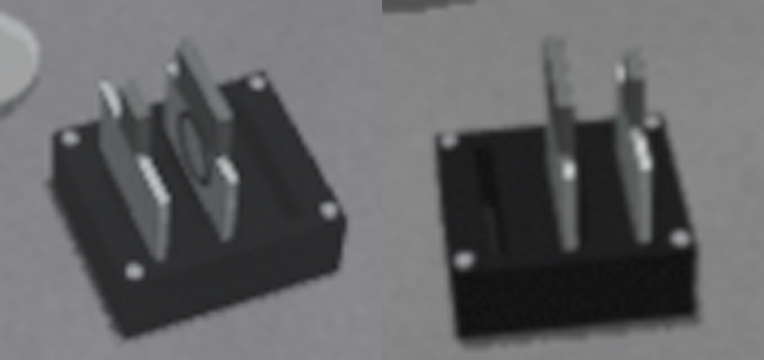

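Crop: lens carrier (round glass, wide grip) sits in the middle slot, the spare in the far slot, and the slot nearest the robot is empty. Setting out toward a point above the dock.

Request:
step_arm:
  increments:
    - [-1,0,-0.96,0,0,0,60]
    - [-1,0,-0.96,0,0,0,60]
    - [-1,0,-0.96,0,0,0,60]
    - [-1,0,-0.96,0,0,0,60]
    - [-1,0,-0.96,0,0,0,60]

```text
clock: 0.6
position: [0.3335, 0.4767, 0.2306]
tool_rot: [[0.429, -0.001, -0.903], [0.903, -0.001, 0.429], [-0.001, -1.0, 0.0]]
ft_force: [-0.4, -0.1, 0.4]
finger_gap: 0.701
```

Request:
step_arm:
  increments:
    - [-1,0,-0.96,0,0,0,60]
    - [-1,0,-0.96,0,0,0,60]
    - [-1,0,-0.96,0,0,0,60]
    - [-1,0,-0.96,0,0,0,60]
    - [-1,0,-0.96,0,0,0,60]

```text
clock: 1.1
position: [0.3772, 0.3452, 0.2307]
tool_rot: [[0.429, -0.001, -0.903], [0.903, -0.001, 0.429], [-0.001, -1.0, 0.0]]
ft_force: [0.1, 0.4, 0.3]
finger_gap: 0.7
```

Request:
step_arm:
  increments:
    - [-1,0,-0.96,0,0,0,60]
    - [-1,0,-0.96,0,0,0,60]
    - [-1,0,-0.96,0,0,0,60]
    - [-1,0,-0.96,0,0,0,60]
    - [-1,0,-0.96,0,0,0,60]

```text
clock: 1.6
position: [0.4209, 0.2138, 0.2309]
tool_rot: [[0.429, -0.001, -0.903], [0.903, -0.0, 0.429], [-0.001, -1.0, 0.0]]
ft_force: [0.9, 0.3, 0.1]
finger_gap: 0.702
```

Request:
step_arm:
  increments:
    - [-1,0,-0.96,0,0,0,60]
    - [-1,0,-0.96,0,0,0,60]
    - [-1,0,-0.96,0,0,0,60]
    - [-1,0,-0.96,0,0,0,60]
    - [-1,0,-0.96,0,0,0,60]

```text
clock: 2.1
position: [0.4647, 0.0823, 0.2309]
tool_rot: [[0.429, -0.001, -0.903], [0.903, -0.0, 0.429], [-0.0, -1.0, 0.001]]
ft_force: [0.3, -0.1, -0.6]
finger_gap: 0.701
```

Request:
step_arm:
  increments:
    - [-1,0,-0.96,0,0,0,60]
    - [-1,0,-0.96,0,0,0,60]
    - [-1,0,-0.96,0,0,0,60]
    - [-1,0,-0.96,0,0,0,60]
    - [-1,0,-0.96,0,0,0,60]

```text
clock: 2.6
position: [0.5085, -0.0492, 0.2308]
tool_rot: [[0.429, -0.001, -0.903], [0.903, 0.0, 0.429], [-0.0, -1.0, 0.001]]
ft_force: [-0.1, 0.1, -0.7]
finger_gap: 0.701
```

Request:
step_arm:
  increments:
    - [0,0,0,0,0.0238,0,60]
    - [0,0,0,0,0.0238,0,60]
    - [0,0,0,0,0.0238,0,60]
    - [0,0,0,0,0.0238,0,60]
    - [0,0,0,0,0.0238,0,60]

```text
clock: 3.1
position: [0.5082, -0.0481, 0.2307]
tool_rot: [[0.931, -0.001, -0.364], [0.364, 0.0, 0.931], [-0.001, -1.0, 0.001]]
ft_force: [0.4, 0.2, -0.2]
finger_gap: 0.701
```

Request:
step_arm:
  increments:
    - [0,0,0,0,0.0238,0,60]
    - [0,0,0,0,0.0238,0,60]
    - [0,0,0,0,0.0133,0,60]
    - [0,0,0,0,0,0,60]

```text
clock: 3.5
position: [0.5082, -0.048, 0.2308]
tool_rot: [[1.0, -0.001, 0.003], [-0.003, 0.0, 1.0], [-0.001, -1.0, 0.0]]
ft_force: [-0.8, -0.5, 0.0]
finger_gap: 0.704
```

Run:
```python
from h import *
o=arm.observe();print(o['clock'],o['position'],np.array(o['tool_rot']).round(3).tolist(),o['qpos'].round(3))
for t in('sc0','sd0'):
    for n in('dock','rack'):
        H=np.load(f'{t}_{n}_H.npy')
        if n=='rack':
            R=np.array([.987,-.158]); s=(H[:,:2]-[.5586,.1873])@R
            sets={'lens':H[abs(s)<.02],'spare':H[abs(s-.045)<.02]}
        else: sets={'used':H}
        for k,Q in sets.items():
            for lo,hi in((.075,.095),(.095,.113),(.118,.14),(.14,.16)):
                q=Q[(Q[:,2]>lo)&(Q[:,2]<hi)]
                if len(q)>8: print(t,k,lo,len(q),np.median(q,0).round(4),'ext y',q[:,1].min().round(3),q[:,1].max().round(3),'yaw',np.degrees(np.polyfit(q[:,1],q[:,0],1)[0]).round(1))
```

```text
3.5 [ 0.50822147 -0.04799691  0.23076227] [[1.0, -0.001, 0.003], [-0.003, 0.0, 1.0], [-0.001, -1.0, 0.0]] [-0.143 -0.049  1.949 -0.     1.242 -0.139]
sc0 used 0.075 58 [ 0.565  -0.1969  0.0858] ext y -0.249 -0.148 yaw 1.6
sc0 used 0.095 61 [ 0.5642 -0.1871  0.1055] ext y -0.247 -0.148 yaw 1.7
sc0 used 0.118 27 [ 0.5638 -0.1919  0.1301] ext y -0.22 -0.183 yaw -5.4
sc0 used 0.14 37 [ 0.5627 -0.1961  0.1499] ext y -0.211 -0.181 yaw -1.5
sc0 lens 0.075 77 [0.562  0.1912 0.085 ] ext y 0.135 0.237 yaw 8.2
sc0 lens 0.095 70 [0.5633 0.1983 0.1047] ext y 0.136 0.238 yaw 8.6
sc0 lens 0.118 64 [0.5638 0.2011 0.1307] ext y 0.158 0.222 yaw 5.7
sc0 lens 0.14 100 [0.561  0.1911 0.1514] ext y 0.156 0.221 yaw 8.6
sc0 spare 0.075 67 [0.6072 0.1912 0.0861] ext y 0.133 0.231 yaw 7.8
sc0 spare 0.095 76 [0.607  0.1922 0.1064] ext y 0.133 0.23 yaw 8.4
sc0 spare 0.118 35 [0.6067 0.1908 0.1305] ext y 0.169 0.196 yaw -2.7
sc0 spare 0.14 52 [0.6043 0.1832 0.1522] ext y 0.165 0.196 yaw 4.1
sd0 used 0.075 123 [ 0.5586 -0.2093  0.0855] ext y -0.252 -0.154 yaw -0.8
sd0 used 0.095 159 [ 0.559  -0.2182  0.1063] ext y -0.252 -0.151 yaw -0.6
sd0 used 0.118 66 [ 0.557  -0.2124  0.1289] ext y -0.217 -0.188 yaw -9.9
sd0 used 0.14 89 [ 0.5596 -0.2047  0.1521] ext y -0.217 -0.189 yaw -1.6
sd0 lens 0.075 33 [0.5539 0.1548 0.0843] ext y 0.133 0.225 yaw 6.3
sd0 lens 0.095 30 [0.5517 0.1466 0.106 ] ext y 0.136 0.222 yaw 6.9
sd0 lens 0.118 38 [0.5536 0.1562 0.1289] ext y 0.151 0.202 yaw 3.2
sd0 lens 0.14 76 [0.5577 0.1802 0.1516] ext y 0.151 0.218 yaw 8.4
sd0 spare 0.075 39 [0.5976 0.1569 0.0855] ext y 0.129 0.211 yaw 7.1
sd0 spare 0.095 51 [0.5982 0.156  0.1072] ext y 0.128 0.226 yaw 7.8
sd0 spare 0.118 34 [0.5999 0.1667 0.1293] ext y 0.163 0.185 yaw -5.7
sd0 spare 0.14 43 [0.6025 0.1742 0.1512] ext y 0.164 0.194 yaw 8.4
```

Request:
step_arm:
  increments:
    - [0.33,0,-0.956,0,0,0,40]
    - [0.33,0,-0.956,0,0,0,40]
    - [0.33,0,-0.956,0,0,0,40]
    - [0.33,0,-0.956,0,0,0,40]
    - [0.33,0,-0.956,0,0,0,40]

```text
clock: 4.0
position: [0.5414, -0.1445, 0.231]
tool_rot: [[1.0, -0.001, 0.001], [-0.001, 0.0, 1.0], [-0.001, -1.0, 0.0]]
ft_force: [0.0, 0.7, -0.2]
finger_gap: 0.471
```

Request:
step_arm:
  increments:
    - [0.33,0,-0.956,0,0,0,40]
    - [0.33,0,-0.956,0,0,0,40]
    - [0.33,0,-0.956,0,0,0,40]
    - [0,0,0,0,0,0,40]

```text
clock: 4.4
position: [0.5617, -0.2039, 0.2312]
tool_rot: [[1.0, 0.0, 0.005], [-0.005, -0.001, 1.0], [0.0, -1.0, -0.001]]
ft_force: [-0.1, -0.3, 0.1]
finger_gap: 0.467
```

Run:
```python
from h import *
c=snap('wrist','w1');o=arm.observe();print(o['position'],c['xyz'],np.array(c['orientation']).round(2).tolist())
im=cv2.resize(c['color'],(800,600))
cv2.imwrite('pics/w1.png',im)
W=cloud(c)
for lo,hi in((.05,.065),(.075,.095),(.095,.113),(.12,.14),(.148,.158)):
    m=(W[...,2]>lo)&(W[...,2]<hi)&(abs(W[...,0]-.56)<.07)&(abs(W[...,1]+.2)<.08)
    q=W[m]
    if len(q)>5:print(lo,len(q),np.median(q,0).round(4),cv2.minAreaRect((q[:,:2]*1000).astype(np.float32)))
print(proj(c,[[.561,-.201,.153],[.562,-.2005,.058]])*800/512)
```

```text
[ 0.56124537 -0.20261497  0.23104867] [ 0.56100107 -0.13100773  0.37373676] [[1.0, 0.01, 0.0], [-0.01, 0.96, 0.29], [0.0, -0.29, 0.96]]
0.05 9426 [ 0.5613 -0.1958  0.058 ] ((560.37353515625, -203.1781005859375), (130.24729919433594, 90.4048843383789), 89.3720474243164)
0.075 9 [ 0.5603 -0.1524  0.0872] ((558.6238403320312, -156.9618682861328), (12.313812255859375, 5.01591682434082), 57.645328521728516)
0.095 295 [ 0.5606 -0.1788  0.1124] ((560.3685913085938, -202.2454071044922), (99.5247573852539, 6.116355895996094), 89.54940032958984)
0.12 68 [ 0.5605 -0.1887  0.1303] ((560.543212890625, -188.703857421875), (1.2082291841506958, 9.111143112182617), 87.80651092529297)
0.148 504 [ 0.5602 -0.2015  0.1528] ((560.4837646484375, -202.4043731689453), (28.26314926147461, 9.801060676574707), 89.30332946777344)
[[408.14969535 308.40266339]
 [409.40506621 264.27270831]]
```

View pics/w1.png

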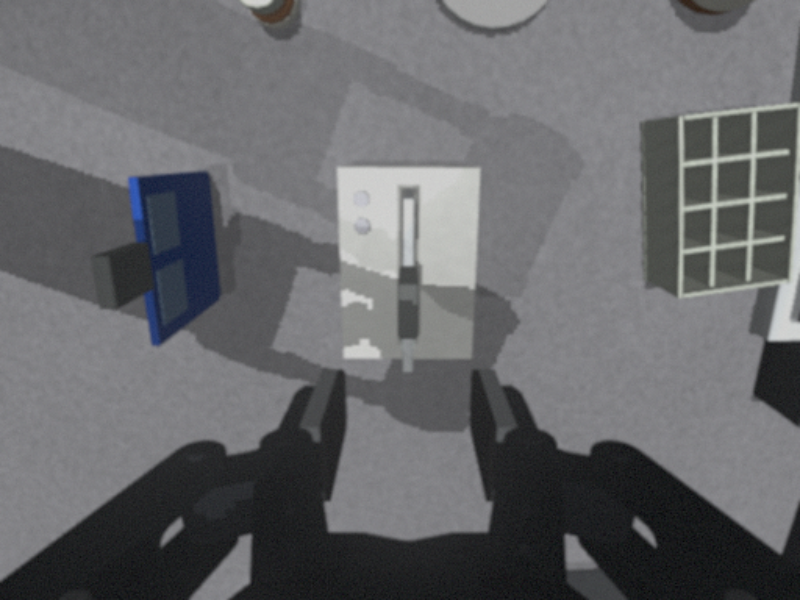

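Wrist view: the used carrier's grip is centred between the fingers at (408,300), upright and in line with the dock. Descend and grip.

Request:
step_arm:
  increments:
    - [-0.04,0.98,0,0,0,0,40]
    - [0,0.98,0,0,0,0,40]
    - [0,0.98,0,0,0,0,40]
    - [0,0.98,0,0,0,0,40]
    - [0,0.98,0,0,0,0,40]

```text
clock: 4.95
position: [0.56, -0.2004, 0.1326]
tool_rot: [[1.0, -0.0, 0.003], [-0.003, 0.001, 1.0], [-0.0, -1.0, 0.001]]
ft_force: [-1.1, -0.9, 0.9]
finger_gap: 0.471
```

Request:
step_arm:
  increments:
    - [0,0.6,0,0,0,0,40]
    - [0,0.4,0,0,0,0,40]
    - [0,0,0,0,0,0,0]
    - [0,0,0,0,0,0,0]
    - [0,0,0,0,0,0,0]

```text
clock: 5.45
position: [0.5608, -0.2014, 0.1143]
tool_rot: [[1.0, 0.002, 0.003], [-0.003, -0.001, 1.0], [0.002, -1.0, -0.001]]
ft_force: [0.1, -0.1, -1.3]
finger_gap: 0.107
```

Request:
step_arm:
  increments:
    - [0,0,0,0,0,0,0]
    - [0,0,0,0,0,0,0]
    - [0,0,0,0,0,0,0]

```text
clock: 5.75
position: [0.5607, -0.2015, 0.1142]
tool_rot: [[1.0, 0.001, 0.003], [-0.003, -0.001, 1.0], [0.001, -1.0, -0.001]]
ft_force: [-0.0, 0.7, 1.4]
finger_gap: 0.113
```

Request:
step_arm:
  increments:
    - [0,-0.3,0,0,0,0,0]
    - [0,-0.7,0,0,0,0,0]
    - [0,-1,0,0,0,0,0]
    - [0,-1,0,0,0,0,0]
    - [0,-1,0,0,0,0,0]

```text
clock: 6.25
position: [0.5598, -0.2012, 0.1949]
tool_rot: [[1.0, -0.0, 0.003], [-0.003, -0.0, 1.0], [-0.0, -1.0, -0.0]]
ft_force: [-0.1, -0.1, -0.9]
finger_gap: 0.108
```

Request:
step_arm:
  increments:
    - [0,-1,0,0,0,0,0]
    - [0,-1,0,0,0,0,0]
    - [0,-1,0,0,0,0,0]
    - [0,-1,0,0,0,0,0]
    - [0,0,0,0,0,0,0]

```text
clock: 6.75
position: [0.5618, -0.202, 0.2781]
tool_rot: [[1.0, 0.006, 0.003], [-0.003, -0.003, 1.0], [0.006, -1.0, -0.003]]
ft_force: [0.1, -0.7, -1.3]
finger_gap: 0.109
```

Request:
step_arm:
  increments:
    - [-0.05,0,0.5,0,0,0,0]
    - [-0.12,0,1,0,0,0,0]
    - [-0.12,0,1,0,0,0,0]
    - [-0.12,0,1,0,0,0,0]
    - [-0.12,0,1,0,0,0,0]

```text
clock: 7.25
position: [0.5482, -0.1095, 0.2712]
tool_rot: [[1.0, -0.004, 0.003], [-0.003, 0.001, 1.0], [-0.004, -1.0, 0.001]]
ft_force: [-0.2, -0.2, -1.6]
finger_gap: 0.111
```

Request:
step_arm:
  increments:
    - [-0.12,0,1,0,0,0,0]
    - [-0.12,0,1,0,0,0,0]
    - [-0.12,0,1,0,0,0,0]
    - [-0.12,0,1,0,0,0,0]
    - [-0.12,0,1,0,0,0,0]

```text
clock: 7.75
position: [0.5364, -0.0096, 0.2712]
tool_rot: [[1.0, -0.004, 0.003], [-0.003, 0.001, 1.0], [-0.004, -1.0, 0.0]]
ft_force: [-0.0, 0.4, -1.6]
finger_gap: 0.108
```

Request:
step_arm:
  increments:
    - [-0.12,0,1,0,0,0,0]
    - [-0.12,0,1,0,0,0,0]
    - [-0.12,0,1,0,0,0,0]
    - [-0.12,0,1,0,0,0,0]
    - [-0.12,0,1,0,0,0,0]

```text
clock: 8.25
position: [0.5247, 0.0902, 0.2712]
tool_rot: [[1.0, -0.004, 0.003], [-0.003, -0.0, 1.0], [-0.004, -1.0, -0.0]]
ft_force: [0.5, -1.0, -1.8]
finger_gap: 0.113
```

Request:
step_arm:
  increments:
    - [-0.12,0,1,0,0,0,0]
    - [-0.12,0,1,0,0,0,0]
    - [-0.12,0,1,0,0,0,0]
    - [-0.12,0,1,0,0,0,0]
    - [-0.06,0,0.5,0,0,0,0]

```text
clock: 8.75
position: [0.5142, 0.1805, 0.2714]
tool_rot: [[1.0, -0.004, 0.002], [-0.002, -0.0, 1.0], [-0.004, -1.0, -0.0]]
ft_force: [0.4, 0.1, -2.5]
finger_gap: 0.11
```

Request:
step_arm:
  increments:
    - [0,0,0,0,0.012,0,0]
    - [0,0,0,0,0.012,0,0]
    - [0,0,0,0,0,0,0]

```text
clock: 9.05
position: [0.5151, 0.1789, 0.2721]
tool_rot: [[0.988, -0.002, 0.153], [-0.153, -0.001, 0.988], [-0.002, -1.0, -0.001]]
ft_force: [-0.9, 0.3, -1.6]
finger_gap: 0.109
```

Run:
```python
from h import *
c=snap('wrist','w2');o=arm.observe();print(o['clock'],o['position'],np.array(o['tool_rot']).round(4).tolist(),o['finger_gap'],c['xyz'])
cv2.imwrite('pics/w2.png',cv2.resize(c['color'],(800,600)))
W=cloud(c)
R=np.array([.988,-.153]);
for n,lo,hi in(('top',.05,.065),('grips',.146,.158)):
    m=(W[...,2]>lo)&(W[...,2]<hi)&(abs(W[...,0]-.56)<.1)&(abs(W[...,1]-.19)<.1)
    q=W[m]; s=(q[:,:2]-[.5586,.1873])@R
    if n=='top':print(n,len(q),np.median(q[:,2]),cv2.minAreaRect((q[:,:2]*1000).astype(np.float32)))
    else:
        for k in(-.045,0,.045):
            g=q[abs(s-k)<.02]
            if len(g)>10:print(k,len(g),cv2.minAreaRect((g[:,:2]*1000).astype(np.float32)))
# held carrier points
m=(W[...,2]>.1)&(abs(W[...,0]-o['position'][0])<.03)&(abs(W[...,1]-o['position'][1])<.07)&(W[...,2]<.26)
q=W[m];print(len(q),q.min(0),q.max(0),cv2.minAreaRect((q[:,:2]*1000).astype(np.float32)))
# slot floor points
f=W[(W[...,2]>-.0)&(W[...,2]<.045)&(abs((W[...,:2]-[.5586,.1873])@R+.045)<.012)&(abs(W[...,1]-.19)<.07)]
print('slot',len(f),cv2.minAreaRect((f[:,:2]*1000).astype(np.float32)) if len(f)>5 else 0)
```

```text
9.1 [0.51519889 0.17878184 0.27223872] [[0.9884, -0.0019, 0.1518], [-0.1518, -0.0007, 0.9884], [-0.0018, -1.0, -0.001]] 0.11167668423817938 [0.52561385 0.25095353 0.4146156 ]
top 9508 0.05798036813999008 ((556.969482421875, 187.53997802734375), (130.8596649169922, 150.9481658935547), 81.06097412109375)
0 942 ((556.9102172851562, 187.83297729492188), (66.20819854736328, 10.39964485168457), 80.84053802490234)
0.045 400 ((601.281005859375, 181.21034240722656), (27.630041122436523, 9.852293014526367), 80.5196304321289)
173 [0.51847711 0.22557513 0.17653266] [0.52437783 0.22731282 0.25956854] ((521.50244140625, 226.53378295898438), (1.1512973308563232, 5.951481819152832), 82.5096206665039)
slot 310 ((510.2290954589844, 203.40618896484375), (120.42013549804688, 15.007379531860352), 72.73361206054688)
```

View pics/w2.png

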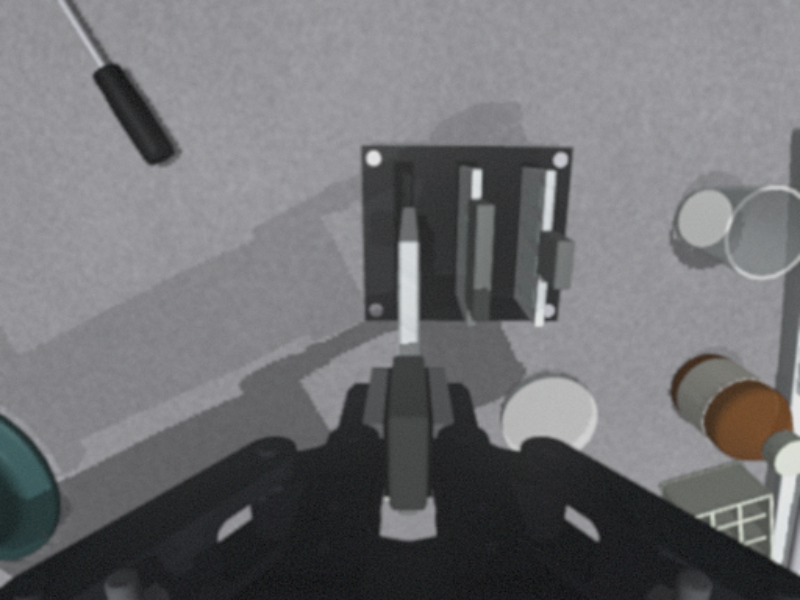

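Wrist view: the carrier is held edge-on at (408,290), just short of the empty slot at (403,175). The lens carrier is at (483,250), the spare at (545,250). Next, check the held plate's lateral offset and lean.

Run:
```python
from h import *
c=pickle.load(open('w2.pkl','rb'));W=cloud(c)
t=np.array([.5152,.1788]);a=np.radians(-8.73);X=np.array([np.cos(a),np.sin(a)]);Y=np.array([-X[1],X[0]])
L=np.stack([(W[...,:2]-t)@X,(W[...,:2]-t)@Y,W[...,2]],-1)*1000
m=(abs(L[...,0])<15)&(L[...,1]>-60)&(L[...,1]<60)&(L[...,2]>130)
q=L[m]
for lo in range(140,330,15):
    g=q[(q[:,2]>=lo)&(q[:,2]<lo+15)]
    if len(g)>5: print(lo,len(g),'x',g[:,0].min().round(1),g[:,0].max().round(1),np.median(g[:,0]).round(2),'y',np.median(g[:,1]).round(1),g[:,1].max().round(1))
a=np.radians(-9.0);X=np.array([np.cos(a),np.sin(a)]);Y=np.array([-X[1],X[0]])
M=np.stack([(W[...,:2]-[.557,.1875])@X,(W[...,:2]-[.557,.1875])@Y,W[...,2]],-1)*1000
s=M[(M[...,2]<50)&(M[...,2]>5)&(abs(M[...,0]+45)<15)&(abs(M[...,1])<58)]
print('slot pts',len(s),s[:,0].min(),s[:,0].max(),np.median(s,0),s[:,1].max())
v=slice(95,130);print('slot px rows', [ (r,[int(x) for x in c['color'][r,248:272].mean(-1)]) for r in (108,114)])
print(proj(c,[[.5125+.1557*.045,.1945+.9878*.045,.058]]))
```

```text
170 16 x -3.9 1.9 -1.02 y 48.4 48.6
185 16 x -3.8 1.8 -1.01 y 48.5 48.6
200 25 x -3.7 1.7 -0.99 y 48.4 48.7
215 28 x -4.0 1.5 -0.96 y 48.4 48.7
230 36 x -3.9 2.0 -0.95 y 48.4 48.7
245 52 x -3.6 1.8 -0.93 y 48.4 48.6
260 1066 x -5.9 3.5 -0.94 y 30.0 48.7
275 801 x -15.0 15.0 -0.05 y 10.0 13.1
290 1097 x -15.0 15.0 -0.11 y 9.9 13.3
305 3148 x -14.9 15.0 -0.94 y 4.9 13.2
320 1166 x -15.0 15.0 5.8 y 10.9 13.1
slot pts 308 -50.42553422174291 -40.25270825914892 [-47.78398441  27.22498732   8.70667188] 50.36163336843468
slot px rows [(108, [65, 61, 61, 57, 50, 47, 45, 42, 52, 50, 49, 48, 45, 47, 43, 52, 52, 57, 61, 63, 58, 56, 59, 57]), (114, [63, 63, 58, 57, 52, 43, 45, 47, 47, 51, 52, 58, 57, 60, 58, 53, 54, 56, 61, 58, 61, 61, 59, 57])]
[[257.66428251 111.26675163]]
```

Request:
step_arm:
  increments:
    - [-0.11,0,0.41,0,0.0007,0,0]
    - [-0.11,0,0.41,0,0,0,0]
    - [0,0,0,0,0,0,0]
    - [0,1,0,0,0,0,0]
    - [0,1,0,0,0,0,0]

```text
clock: 9.6
position: [0.515, 0.1964, 0.2339]
tool_rot: [[0.988, 0.002, 0.157], [-0.157, 0.001, 0.988], [0.002, -1.0, 0.001]]
ft_force: [0.1, 0.4, -1.1]
finger_gap: 0.113
```

Request:
step_arm:
  increments:
    - [0,1,0,0,0,0,0]
    - [0,1,0,0,0,0,0]
    - [0,0.7,0,0,0,0,0]
    - [0,0,0,0,0,0,0]
    - [0,0,0,0,0,0,0]

```text
clock: 10.1
position: [0.5144, 0.1959, 0.1795]
tool_rot: [[0.987, 0.0, 0.158], [-0.158, -0.0, 0.987], [0.0, -1.0, -0.0]]
ft_force: [0.6, 0.8, -0.5]
finger_gap: 0.113
```

Run:
```python
from h import *
c=snap('wrist','w3');W=cloud(c);o=arm.observe();t=o['position'][:2];print(o['position'],np.array(o['tool_rot']).round(4).tolist())
a=np.radians(-9.0);X=np.array([np.cos(a),np.sin(a)]);Y=np.array([-X[1],X[0]])
q=W[(W[...,2]>.054)&(W[...,2]<.0605)&(abs(W[...,0]-.557)<.1)&(abs(W[...,1]-.19)<.1)]
r=cv2.minAreaRect((q[:,:2]*1000).astype(np.float32));print(len(q),r)
for n,ctr in(('tcp',t),('rack',np.array([.557,.1875]))):
    L=np.stack([(W[...,:2]-ctr)@X,(W[...,:2]-ctr)@Y,W[...,2]],-1)*1000
    if n=='tcp':
        g=L[(abs(L[...,0])<8)&(abs(L[...,1])<60)&(L[...,2]>75)&(L[...,2]<150)];print('plate',len(g),g[:,0].min(),g[:,0].max(),np.median(g[:,0]),np.percentile(g[:,1],95))
    else:
        e=L[(abs(L[...,1])<64)&(abs(L[...,0]+55)<30)&(abs(L[...,2]-58)<3)];print('rack -x edge',np.percentile(e[:,0],1),e[:,0].min(), e[:,1].max())
        s=L[(L[...,2]<50)&(L[...,2]>5)&(abs(L[...,0]+45)<15)&(abs(L[...,1])<58)];print('slot',len(s),s[:,0].min(),s[:,0].max(),s[:,1].min(),s[:,1].max())
cv2.imwrite('pics/w3.png',cv2.resize(c['color'],(800,600)))
```

```text
[0.51492922 0.19611872 0.18030392] [[0.9875, 0.0015, 0.1577], [-0.1577, 0.0005, 0.9875], [0.0014, -1.0, 0.0007]]
13152 ((557.1085205078125, 187.71347045898438), (130.24600219726562, 151.01434326171875), 80.87615203857422)
plate 118 -4.27240941706338 1.712101084552819 -1.254321733165086 48.369109982978635
rack -x edge -74.9076600817749 -75.36998457835857 63.92345794115484
slot 114 -50.23603783486659 -40.204091872070585 25.418572483365807 51.29012049884923
```

View pics/w3.png

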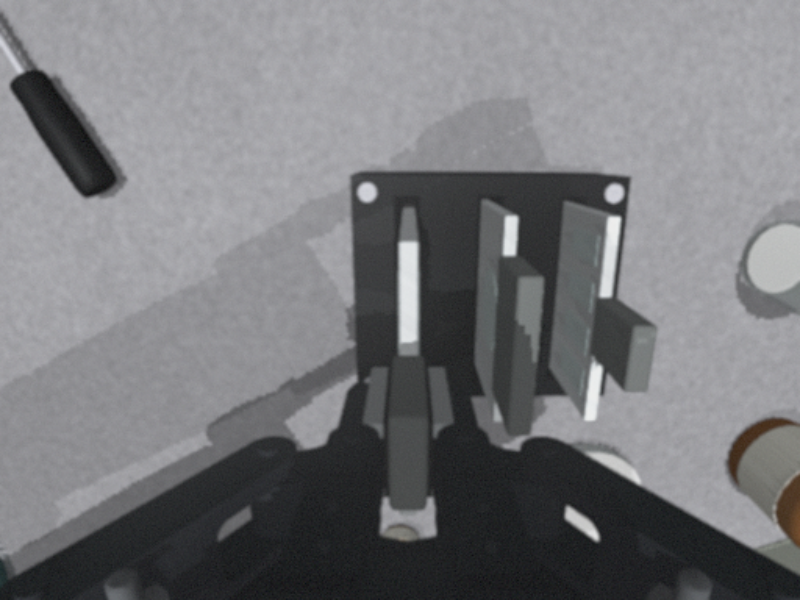

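Plate sits in the slot line with the slot visible ahead at (405,215), about 0.8 mm too far toward +x. Correct that and insert.

Request:
step_arm:
  increments:
    - [-0.04,0.5,0,0,0,0,0]
    - [0,0.5,0,0,0,0,0]
    - [0,0.5,0,0,0,0,0]
    - [0,0.5,0,0,0,0,0]
    - [0,0,0,0,0,0,0]

```text
clock: 10.65
position: [0.5119, 0.1954, 0.1368]
tool_rot: [[0.987, -0.004, 0.158], [-0.158, -0.001, 0.987], [-0.003, -1.0, -0.002]]
ft_force: [-0.3, 0.6, -2.0]
finger_gap: 0.107
```

Request:
step_arm:
  increments:
    - [0,0.5,0,0,0,0,0]
    - [0,0.4,0,0,0,0,0]
    - [0,0.2,0,0,0,0,0]
    - [0,0,0,0,0,0,0]

```text
clock: 11.05
position: [0.5127, 0.1957, 0.1162]
tool_rot: [[0.987, -0.002, 0.158], [-0.158, -0.001, 0.987], [-0.002, -1.0, -0.001]]
ft_force: [-0.8, 0.6, -1.3]
finger_gap: 0.11
```

Request:
step_arm:
  increments:
    - [0,0.05,0,0,0,0,0]
    - [0,0.05,0,0,0,0,0]
    - [0,0.05,0,0,0,0,0]
    - [0,0,0,0,0,0,0]

```text
clock: 11.45
position: [0.5135, 0.196, 0.1144]
tool_rot: [[0.987, 0.0, 0.158], [-0.158, 0.0, 0.987], [0.0, -1.0, 0.0]]
ft_force: [-1.2, 0.1, -1.5]
finger_gap: 0.11
```

Request:
step_arm:
  increments:
    - [0,0.05,0,0,0,0,0]
    - [0,0.05,0,0,0,0,0]
    - [0,0,0,0,0,0,0]

```text
clock: 11.75
position: [0.514, 0.1961, 0.1141]
tool_rot: [[0.987, 0.001, 0.158], [-0.158, 0.0, 0.987], [0.001, -1.0, 0.0]]
ft_force: [-2.5, -0.8, 7.7]
finger_gap: 0.109
```

Contact at 9 N on the slot floor at the same height as when it was gripped in the dock, so the carrier is home. Release a little only (neighbour clearance), lift, and move over the lens carrier.

Request:
step_arm:
  increments:
    - [0,-0.05,0,0,0,0,0]
    - [0,0,0,0,0,0,26]
    - [0,0,0,0,0,0,26]
    - [0,0,0,0,0,0,26]
    - [0,0,0,0,0,0,26]

```text
clock: 12.25
position: [0.5134, 0.196, 0.1131]
tool_rot: [[0.987, -0.0, 0.158], [-0.158, -0.0, 0.987], [-0.0, -1.0, -0.0]]
ft_force: [0.8, -0.5, 0.1]
finger_gap: 0.305
```

Request:
step_arm:
  increments:
    - [0,-0.5,0,0,0,0,26]
    - [0,-1,0,0,0,0,26]
    - [0,-1,0,0,0,0,26]
    - [0,-1,0,0,0,0,26]
    - [0,-1,0,0,0,0,26]

```text
clock: 12.75
position: [0.5135, 0.196, 0.2049]
tool_rot: [[0.987, 0.001, 0.158], [-0.158, 0.0, 0.987], [0.001, -1.0, 0.0]]
ft_force: [0.6, -0.5, 0.4]
finger_gap: 0.306
```

Request:
step_arm:
  increments:
    - [0.745,0,0,0,0,0,26]
    - [0.745,0,0,0,0,0,26]
    - [0.745,0,0,0,0,0,26]
    - [0,0,0,0,0,0,26]

```text
clock: 13.15
position: [0.5592, 0.1881, 0.2017]
tool_rot: [[0.987, -0.001, 0.159], [-0.159, -0.001, 0.987], [-0.001, -1.0, -0.001]]
ft_force: [1.1, -0.4, 0.8]
finger_gap: 0.305
```

Run:
```python
from h import *
c=snap('wrist','w4');W=cloud(c);o=arm.observe();print(o['position'],np.array(o['tool_rot']).round(4).tolist(),c['xyz'])
q=W[(W[...,2]>.146)&(W[...,2]<.158)]
s=(q[:,:2]-[.557,.1875])@np.array([.9877,-.1564])
for k in(-.045,0,.045):
    g=q[abs(s-k)<.015]
    if len(g)>10:print(k,len(g),np.median(g[:,2]).round(4),cv2.minAreaRect((g[:,:2]*1000).astype(np.float32)))
cv2.imwrite('pics/w4.png',cv2.resize(c['color'],(800,600)))
```

```text
[0.55803188 0.18828654 0.20158344] [[0.9873, -0.0027, 0.1591], [-0.1591, -0.0007, 0.9873], [-0.0025, -1.0, -0.0012]] [0.57006836 0.26012019 0.34431651]
-0.045 669 0.1527 ((513.7088623046875, 194.7157745361328), (28.356473922729492, 10.248470306396484), 81.75968170166016)
0 1454 0.1529 ((556.731689453125, 187.72369384765625), (66.109130859375, 9.699606895446777), 81.03195190429688)
0.045 695 0.1527 ((601.3272705078125, 180.67849731445312), (28.677326202392578, 10.384279251098633), 81.36166381835938)
```

View pics/w4.png

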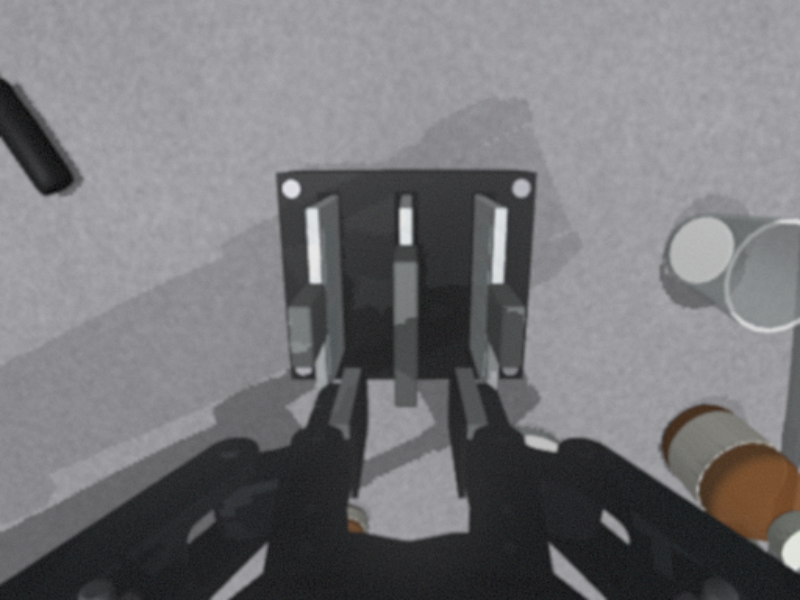

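Wrist view: used carrier seated at (310,310), its top level with the other two (0.1527 m). Lens grip is centred between the fingers at (405,320). Descend and grip.

Request:
step_arm:
  increments:
    - [-0.03,0.8,0,0,0,0,22]
    - [0,0.8,0,0,0,0,22]
    - [0,0.8,0,0,0,0,22]
    - [0,0.8,0,0,0,0,22]
    - [0,0.6,0,0,0,0,22]

```text
clock: 13.7
position: [0.5555, 0.1887, 0.1246]
tool_rot: [[0.987, -0.003, 0.158], [-0.158, -0.001, 0.987], [-0.003, -1.0, -0.001]]
ft_force: [-0.6, 1.0, 0.3]
finger_gap: 0.258
```

Request:
step_arm:
  increments:
    - [0,0.5,0,0,0,0,22]
    - [0,0,0,0,0,0,22]
    - [0,0,0,0,0,0,0]
    - [0,0,0,0,0,0,0]
    - [0,0,0,0,0,0,0]

```text
clock: 14.2
position: [0.5575, 0.1891, 0.118]
tool_rot: [[0.987, 0.001, 0.158], [-0.158, 0.0, 0.987], [0.001, -1.0, 0.001]]
ft_force: [-0.5, -0.2, -0.9]
finger_gap: 0.11
```

Request:
step_arm:
  increments:
    - [0,0,0,0,0,0,0]
    - [0,0,0,0,0,0,0]
    - [0,0,0,0,0,0,0]

```text
clock: 14.5
position: [0.557, 0.189, 0.1174]
tool_rot: [[0.987, 0.0, 0.158], [-0.158, 0.0, 0.987], [0.0, -1.0, 0.0]]
ft_force: [-0.1, 0.3, -1.8]
finger_gap: 0.107
```

Request:
step_arm:
  increments:
    - [0,-0.3,0,0,0,0,0]
    - [0,-0.7,0,0,0,0,0]
    - [0,-1,0,0,0,0,0]
    - [0,-1,0,0,0,0,0]
    - [0,-1,0,0,0,0,0]

```text
clock: 15.0
position: [0.5572, 0.1891, 0.1995]
tool_rot: [[0.987, 0.001, 0.158], [-0.158, 0.0, 0.987], [0.001, -1.0, 0.001]]
ft_force: [0.3, -1.2, -1.6]
finger_gap: 0.106
```

Request:
step_arm:
  increments:
    - [0,-1,0,0,0,0,0]
    - [0,-1,0,0,0,0,0]
    - [0,-1,0,0,0,0,0]
    - [0,-1,0,0,0,0,0]
    - [0,-1,0,0,0,0,0]

```text
clock: 15.5
position: [0.5569, 0.189, 0.2997]
tool_rot: [[0.987, 0.001, 0.158], [-0.158, 0.0, 0.987], [0.001, -1.0, 0.001]]
ft_force: [0.4, 0.0, -1.8]
finger_gap: 0.107
```

Request:
step_arm:
  increments:
    - [0,-1,0,0,0,0,0]
    - [0.5,0,0,0,0,0,0]
    - [0.8,0,0,0,0,0,0]
    - [0.8,0,0,0,0,0,0]
    - [0.4,0,0,0,0,0,0]

```text
clock: 16.0
position: [0.6076, 0.1803, 0.3152]
tool_rot: [[0.987, -0.002, 0.159], [-0.159, -0.001, 0.987], [-0.002, -1.0, -0.001]]
ft_force: [-0.2, 0.2, -1.5]
finger_gap: 0.105
```

Request:
step_arm:
  increments:
    - [0,0,0,0,0,-0.012,0]
    - [0,0,0,0,0,-0.012,0]
    - [0,0,0,0,0,-0.012,0]
    - [0,0,0,0,0,-0.012,0]
    - [0,0,0,0,0,-0.012,0]

```text
clock: 16.5
position: [0.6063, 0.1808, 0.3158]
tool_rot: [[0.918, 0.364, 0.158], [-0.147, -0.059, 0.987], [0.369, -0.93, -0.001]]
ft_force: [0.2, 0.3, -1.9]
finger_gap: 0.108
```

Tilting the intended way (face-x rising, tool z level). Continue to 45°.

Request:
step_arm:
  increments:
    - [0,0,0,0,0,-0.013,0]
    - [0,0,0,0,0,-0.013,0]
    - [0,0,0,0,0,-0.013,0]
    - [0,0,0,0,0,-0.013,0]
    - [0,0,0,0,0,-0.013,0]

```text
clock: 17.0
position: [0.606, 0.1808, 0.3159]
tool_rot: [[0.698, 0.699, 0.158], [-0.111, -0.112, 0.987], [0.708, -0.706, -0.001]]
ft_force: [1.1, -0.7, -0.6]
finger_gap: 0.112
```

Request:
step_arm:
  increments:
    - [0,0,0,0,0,0,0]
    - [0,0,0,0,0,0,0]
    - [0,0,0,0,0,0,0]
    - [0,0,0,0,0,0,0]
    - [0,0,0,0,0,0,0]

```text
clock: 17.5
position: [0.6071, 0.181, 0.3181]
tool_rot: [[0.698, 0.698, 0.159], [-0.113, -0.112, 0.987], [0.707, -0.707, 0.001]]
ft_force: [0.1, 0.0, -2.5]
finger_gap: 0.11
```

Run:
```python
from h import *
a=snap('scene','sc9');b=snap('side','sd9');o=arm.observe()
print(o['clock'],o['position'],np.array(o['tool_rot']).round(3).tolist(),o['qpos'].round(3),o['joint_vel'].round(3))
cv2.imwrite('pics/fin.png',np.hstack([cv2.resize(a['color'][90:290,170:370],(400,400)),cv2.resize(b['color'][70:270,170:370],(400,400))]))
# held plate plane fit, near mid
R=np.array(o['tool_rot']);mid=o['position']+R@[0,.037,0];print('mid',mid)
for c in(a,b):
    L=(cloud(c)-mid)@R
    m=(abs(L[...,0])<.012)&(abs(L[...,2])<.048)&(abs(L[...,1]-.0)<.07)&(L[...,1]>-.02); q=cloud(c)[m]
    n=np.linalg.svd(q-q.mean(0))[2][2]; n*=np.sign(n[2]);print(len(q),'normal',n.round(3),'tilt',np.degrees(np.arccos(n[2])).round(1),'y rng',np.percentile(L[m],[1,99],axis=0).round(3).tolist())
    W=cloud(c)
    q=W[(W[...,2]>.14)&(W[...,2]<.16)&(abs(W[...,0]-.557)<.09)&(abs(W[...,1]-.19)<.05)]
    s=(q[:,:2]-[.557,.1875])@np.array([.9877,-.1564])
    for k in(-.045,.045): g=q[abs(s-k)<.015]; print(k,len(g),g.mean(0).round(4) if len(g) else '',g[:,2].max().round(4) if len(g) else '')
```

```text
17.6 [0.60683035 0.18099059 0.31776424] [[0.698, 0.698, 0.158], [-0.112, -0.112, 0.987], [0.707, -0.707, 0.0]] [ 0.485 -0.215  2.123 -0.724  0.696  1.084] [ 0.002 -0.003  0.007 -0.002 -0.     0.002]
mid [0.63266875 0.17685391 0.29160578]
965 normal [ 0.7   -0.113  0.705] tilt 45.2 y rng [[0.0, -0.019, -0.047], [0.007, 0.069, 0.048]]
-0.045 44 [0.5173 0.1975 0.1503] 0.1573
0.045 51 [0.6044 0.1834 0.1505] 0.1574
345 normal [ 0.7   -0.116  0.704] tilt 45.2 y rng [[0.002, -0.019, -0.048], [0.006, 0.069, 0.045]]
-0.045 38 [0.515  0.1898 0.1499] 0.1546
0.045 44 [0.6025 0.1759 0.1497] 0.1558
```

View pics/fin.png

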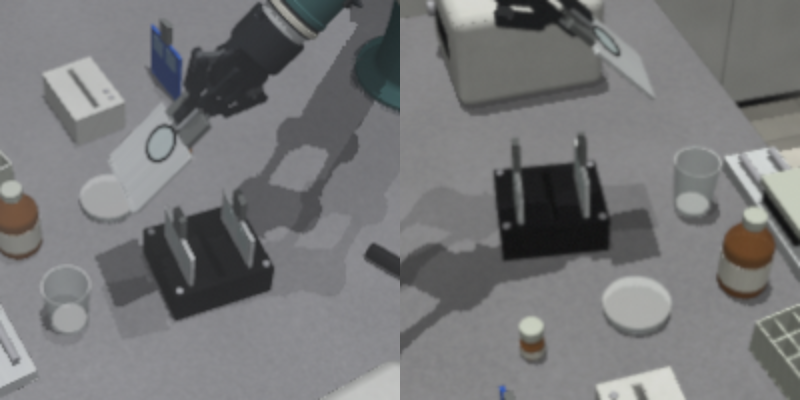

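The scene crop shows the lens carrier leaned with its rimmed face up (ring at (160,143)). The used and spare carriers stand in the outer slots, the dock is empty, and nothing else has moved. Handing in.

```bash
python3 -c "
from station import arm
print(arm.job_done()); o=arm.observe(); print(o['clock'],o['position'],o['finger_gap'])"
```

```text
the job is handed in; nothing more can be done
None
the job is handed in; nothing more can be done
```

The job is done and handed in at about 17.6 s of robot time; the hand-in gives no verdict.

- **Used carrier:** I moved it from the dock into the rack's empty slot nearest the robot. It touched the slot floor at about 9 N, and I let it go. Its top stood at 0.1527 m, level with the other two carriers (0.1527–0.1529 m).
- **Lens carrier:** I drew it from the middle slot, and it was still in the grip and steady at the last check. Its middle was about 0.29 m above the bench, leaned 45.2° by both fixed cameras. Its sides were level, its grip uppermost and its rimmed face up.
- **Everything else:** In the last picture the spare carrier and the bystanders in view stood undisturbed. The screwdriver, tips box and blue carrier were only partly in that crop.

No check failed. The wrist camera and the arm's own position reading disagreed by about 1 mm sideways and 1.5 mm along the slot. I corrected for that before the insertion, and the carrier went in without side contact.

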